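Clamp a nameplate and start the engraving machine

ROBOT

A 7-joint arm with a two-finger parallel gripper is mounted at the origin on the work surface. World frame = base frame: x ahead of the robot, y to its left, z up, the work surface at z = 0. Lengths are in mm, angles in rad, forces in N, time in s.
With the tool pointing down it reaches from about 425 to 875 mm from the base axis. Payload 4.7 kg.
Tool frame: the origin (TCP) lies between the finger pads; the fingertips stand 14 mm ahead of it and the grasp point (between the pads) lies 5 mm behind it; z points along the fingers, x is the direction in which the jaws open and shut, and the axes are right-handed (so a half turn about z gives the same grasp; the last joint's range is limited). The gripper opens to 85 mm and grips with 20 to 120 N. Pads are 22 mm wide; open, the fingers measure 114 mm over their backs; the gripper's body (76 mm by 85 mm) begins 54 mm behind the grasp point. The pads swing forward as they close: fully open they stand 13 mm farther back than shut.
Start: joints at [1.18, 0.321, -0.07, 1.45, 0.023, 1.371, -0.057], TCP at [255.975, -597.495, 245.349] pointing down, gripper open.
Joint ranges: [-2.86, 2.86], [-0.3, 2.09], [-1.38, 1.24], [0.06, 2.45], [-1.56, 4.7], [0.09, 2.05], [-2.69, 2.69]. Speed limits (rad/s): [2.57, 2.57, 3.14, 3.14, 3.14, 3.14, 3.14].

INTERFACE

Orientations are given as a unit quaternion [w, x, y, z].
In Python, from bench import robot gives the robot as it stands.
- The arm moves only by the shell command python3 -m creep 'ROWS' [OPENING] [FORCE]. ROWS is a JSON object of lists of equal length, an entry for each row: "translation": the shift along the tool's x, y, z as a fraction of full scale, a list of three; "rot": the turn, a rotation vector about the tool's x, y, z as a fraction of full scale, a list of three. A call has 1 to 10 rows; each row shifts and turns the pose as measured when the row begins, along the tool's axes as they then stand; what a row does not reach is not made up. Full scale, the value 1, is 20 mm for a shift and 0.15 rad for a turn. A row lasts 1/8 s, in which the tool goes at most 62.5 mm and 10.7 degrees, less where a joint would pass 70% of its speed; a pose out of reach is approached as far as the arm can. A call with a number of a shift or a turn outside -1 to 1 is refused whole. A call with a gripper value outside its range is refused whole. OPENING is the closure, from 0 (fully open) to 1 (shut), set as the call begins (- or left out, the last holds). The fingers move at their own pace and stop on an object; FORCE is the grip in N (left out, the last holds). Time passes only in rows, so rows that do not move let the fingers close. It gives the time, the measured TCP pose, the force and the opening at its end, in the units of the state.
- robot.state(): the state, without advancing time (a new reading comes with each control period).
- robot.camera(name): name is "scene" or "top" or "wrist"; returns a dict with "frame" (480x640x3 uint8, red, green, blue), "depth" (480x640 float32, mm along the optical axis (not along the pixel's ray), 0 where there is no reading), "intrinsics" (3x3 intrinsics, pixels), "R" (3x3) and "t" (3): a world point X has camera coordinates R X + t. Camera axes: x right, y down, z forward; pixel columns grow to the right and rows downward; lengths in mm; the calibration is good to about 2 mm. A picture is of the moment at which its call begins.
- robot.finish_job(): hands the job in, once; it reports no verdict.
The state is a dict: "time": time; "joint_positions": joint angles; "joint_velocities": joint speeds; "joint_efforts": joint torques, N m; "tool_pos": TCP position; "ee_rot": TCP orientation; "ft_force": force on the tool from outside, world axes, zero at the start; "torque": the same for the moment, N m; "opening": finger opening in mm.
Only numpy, scipy, OpenCV 4.12 (cv2) and the standard library are available. Lean on these libraries where they do the work, as an engineer would, in place of code of your own. Each camera call takes 0.05 s, during which the arm holds its last target.

TASK

Get the engraving machine going: first press the raised, blue-marked end of the white rocker on the control panel so that it tips fully over (power on), then push the orange paddle of the clamp lever down until it is fully home over the red nameplate, and last press the green button all the way in and let it come back out. Nothing is to be picked up: keep to that order, leave the red and yellow buttons alone, and do not shift the nameplate in its nest or any of the things lying about the bench.

Things in the scene. Friction and masses are not known exactly. Their poses are not given: they have to be found in the camera images.
- panel: Grey control panel box fixed to the bench, 170 (x) x 240 (y) x 60 mm high; origin at the centre of its underside, z up. It stands at varying place and yaw. On its top: the rocker in the middle of the +x half, and a row of three round buttons along y, at x = -35 mm and y = -70, 0, +70 mm, whose colours change places.
- rocker (a joint): White rocker switch on the panel, 60 (along panel x) x 28 x 12 mm, in a black bezel 8 mm high. It pivots at its middle, at panel x = 35, y = 0, z = 74 mm. 0 = off (its blue-marked +x end up by 0.22 rad); 0.44 = fully on (that end down by 0.22 rad). It takes about 2 to 4 N at the blue mark and stays where it is left.
- rocker_on_end (a point): Point on the top face of the rocker's blue mark, 21 mm from the pivot, near the end to be pressed; moves with the rocker: about 84 mm above the bench when off and 75 mm when on.
- start_top (a point): Centre of the top of the GREEN start button, 78 mm above the bench when out. Cap 32 mm diameter in a 48 mm dark ring 12 mm high; pressed straight down.
- start (a joint): Travel of the green button, m: 0 = out, 0.006 = fully in. Springs back; needs 1.5 N to start moving and 5 N to be fully in.
- stop_top (a point): Centre of the top of the RED stop button, same size as the green one; not to be pressed.
- stop (a joint): Travel of the red button, m, as for the green one.
- jog_top (a point): Centre of the top of the YELLOW jog button, same size as the green one; not to be pressed.
- jog (a joint): Travel of the yellow button, m, as for the green one.
- machine: Engraving machine fixed to the bench: grey bed 240 (x) x 260 (y) x 50 mm high, with a blue beam along x, 150 mm high, parked on its +y edge (from y = 65 mm of its frame outwards, with the black spindle). Origin at the centre of the bed's underside. It stands at varying place and yaw. The clamp lever lies along its x axis at y = 0.
- clamp (a joint): Clamp lever angle, rad: 0 = raised 0.7 rad (40 degrees) above level, 0.7 = fully home, level. It starts somewhere raised, between 0 and 0.15. Stiff hinge of 0.2 N m that stays where it is left: about 2 N pressed down on the paddle. Pressing straight down on the paddle anywhere from 80 to 105 mm (level distance) from the hinge closes it, the fingers sliding along the paddle.
- clamp_hinge (a point): Hinge axis of the clamp lever, at x = 60, y = 0, z = 82 mm of the machine's frame; the lever reaches from here towards the machine's -x; its hinge axis is level, along the machine's y.
- clamp_paddle (a point): Centre of the top face of the orange paddle at the lever's free end, 110 mm from the hinge; moves with the lever. The paddle is 60 mm long (80 to 140 mm from the hinge), 36 mm wide, 14 mm thick; when home its top is level, 89 mm above the bench; when raised its end stands at most 180 mm above the bench.
- nameplate: Loose red nameplate, 50 (x) x 90 (y) x 4 mm, about 50 g, lying in the nest, a low frame 6 mm high on the machine's bed; origin at the centre of its underside. The lever's rubber foot comes 1 mm above it when home.
- nest (a point): Centre of the nest's floor, on top of the bed, 50 mm above the bench.
- punch_rack: Loose red block 50 x 34 x 40 mm with steel punches standing to 78 mm, between the machine and the panel; bystander, origin at its underside's centre.
- stamp_block: Loose blue block of letter stamps 70 x 55 x 53 mm; bystander, origin at its underside's centre.
- hammer: Loose hammer with a wooden handle lying to the right of the panel, about 0.3 m long; bystander.
- wrench: Loose wrench lying in front left; bystander.
- blanks: Loose stack of nameplate blanks 50 x 90 x 16 mm, front right; bystander.
- tin: Loose tin, 60 mm diameter, 70 mm high, at the back; bystander, origin at its underside's centre.
- anvil: Loose dark steel block 80 x 80 x 25 mm to the left of the machine; bystander, origin at its underside's centre.
Not all that is in view belongs to the job. What is meant by the nameplate is not grey, and is the larger of those in its own colour.

How it is judged:
By the outcome, as a careful person would: the job done as asked, in the order asked, and still so for the second after the job is handed in, with the robot touching nothing.
It also fails if it takes over 58 s, if anything falls off the work surface, if the arm or the gripper's body presses on something with over 40 N, if the wrist force passes 120 N, or if a joint passes its speed limit or range.

## Working session

There is one attempt and no reset: what is moved stays moved. The work goes in short steps, Python scripts to look and compute and a shell command to move; the robot and the scene stay as the last step left them, time stands still between calls to the robot, and variables do not carry over. Pictures are saved under pics/ and viewed, and the job is handed in when it is done.

```bash
mkdir -p pics; ls; python3 - <<'E'
from bench import robot
import cv2,numpy as np
print(robot.state())
for n in ["scene","top"]:
    c=robot.camera(n); cv2.imwrite(f"pics/{n}0.png",c["frame"][:,:,::-1]); np.savez(f"{n}0.npz",**{k:c[k] for k in["frame","depth","intrinsics","R","t"]})
    print(n,c["intrinsics"],c["R"],c["t"])
E
```

```text
pics
{'time': 0.0, 'joint_positions': array([ 1.18012614,  0.32181699, -0.07010445,  1.45169783,  0.022606  ,
        1.37077461, -0.05693217]), 'joint_velocities': array([-0.00031408, -0.00018656, -0.00028555, -0.00015074,  0.0009446 ,
        0.00010619,  0.0008007 ]), 'joint_efforts': array([-3.60722140e-06, -4.93592799e+01, -3.82292625e-01, -3.14334941e+01,
        1.30035449e-02,  1.14731587e-02, -1.29138914e-05]), 'tool_pos': array([ 255.73792743, -597.0177614 ,  244.21605921]), 'ee_rot': array([-4.83889304e-04,  8.34812421e-01, -5.50533660e-01, -8.22951210e-04]), 'ft_force': array([ 0.2022446 , -0.01406791, -0.89229839]), 'torque': array([ 0.00715809,  0.00101424, -0.03755528]), 'opening': 85.36719108988896}
scene [[440.37955672   0.         319.15331535]
 [  0.         440.37955672 240.55656445]
 [  0.           0.           1.        ]] [[ 0.3776343   0.92594997 -0.00299687]
 [ 0.75577888 -0.31009933 -0.57674664]
 [-0.53496786  0.21553435 -0.81691758]] [-239.42977542 -291.89797805 1460.34357265]
top [[525.24292898   0.         323.22688941]
 [  0.         525.24292898 243.7154445 ]
 [  0.           0.           1.        ]] [[ 0.00883736 -0.99992572  0.00839437]
 [-0.99104307 -0.00987687 -0.13317688]
 [ 0.1332499  -0.00714225 -0.99105674]] [  31.28745606  523.93673682 1591.37270923]
```

View pics/scene0.png

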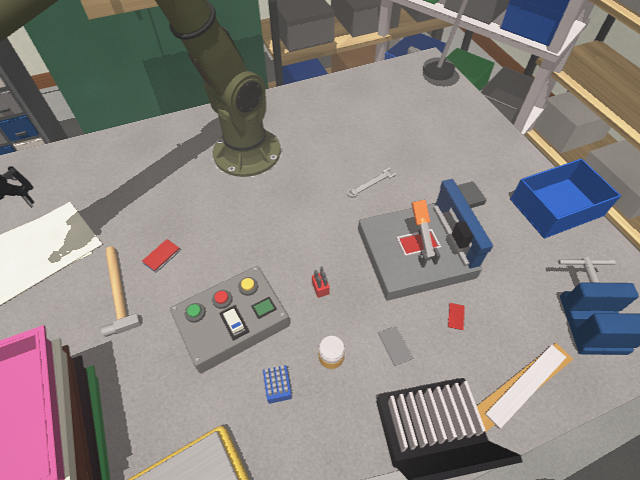

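View pics/top0.png

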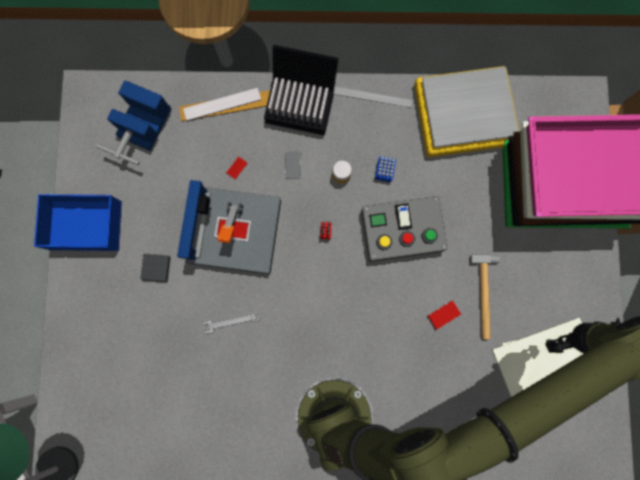

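The scene view shows the panel with green (194,311), red (222,297) and yellow (247,284) buttons. The rocker is at (233,321), and the orange paddle is at (421,212) over the red nameplate in its nest (418,243).

The other red things are the small plate at (456,316) or top (236,168), and the blanks at (161,255) or top (444,315). The one in the nest is the nameplate. Next I'll measure.

```bash
cat > h.py <<'E'
import numpy as np,cv2
def load(f): return dict(np.load(f))
def ray(c,u,v,z):
    K,R,t=c["intrinsics"],c["R"],c["t"]
    C=-R.T@t; d=R.T@np.linalg.inv(K)@np.array([u,v,1.0])
    return C+d*(z-C[2])/d[2]
def proj(c,X):
    p=c["intrinsics"]@(c["R"]@np.array(X,float)+c["t"]); return p[:2]/p[2]
def tri(ca,pa,cb,pb):
    A=[];b=[]
    for c,p in((ca,pa),(cb,pb)):
        C=-c["R"].T@c["t"]; d=c["R"].T@np.linalg.inv(c["intrinsics"])@np.array([*p,1.0]); d/=np.linalg.norm(d)
        P=np.eye(3)-np.outer(d,d); A.append(P); b.append(P@C)
    x=np.linalg.lstsq(np.vstack(A),np.hstack(b),rcond=None)[0]
    return x
HS={"green":((45,80,60),(85,255,255)),"yellow":((24,110,110),(34,255,255)),"red":((0,150,90),(4,255,255)),"orange":((6,150,150),(16,255,255)),"blue":((100,120,60),(125,255,255)),"white":((0,0,190),(179,40,255))}
def blobs(c,col,box,amin=8):
    hsv=cv2.cvtColor(c["frame"],cv2.COLOR_RGB2HSV); m=cv2.inRange(hsv,*map(np.array,HS[col]))
    u0,v0,u1,v1=box; mm=np.zeros_like(m); mm[v0:v1,u0:u1]=m[v0:v1,u0:u1]
    n,l,s,ce=cv2.connectedComponentsWithStats(mm)
    return [(ce[i].round(1).tolist(),int(s[i,4]),s[i,:4].tolist()) for i in range(1,n) if s[i,4]>=amin]
E
python3 - <<'E'
from h import *
B={"top0":((355,190,450,265),(180,175,285,275)),"scene0":((165,260,295,375),(355,175,495,300))}
for f,(pb,mb) in B.items():
    c=load(f+".npz")
    for col in["green","yellow","red","blue","white"]:
        for b in blobs(c,col,pb): print(f,col,b,ray(c,*b[0],78).round(1),round(float(c["depth"][int(b[0][1]),int(b[0][0])])))
    for col in["orange","red","white"]:
        for b in blobs(c,col,mb): print(f,"M",col,b,ray(c,*b[0],150 if col=="orange" else 54).round(1))
    x0,y0,x1,y1=pb; im=c["frame"][y0-5:y1+5,x0-5:x1+5]; im2=c["frame"][mb[1]-5:mb[3]+5,mb[0]-5:mb[2]+5]
    h=500
    for n,i in(("p",im),("m",im2)):
        cv2.imwrite(f"pics/{f}{n}.png",cv2.resize(i[:,:,::-1],None,fx=5 if f[0]=='t' else 4,fy=5 if f[0]=='t' else 4,interpolation=cv2.INTER_CUBIC))
E
```

```text
top0 green ([377.8, 219.7], 149, [371, 214, 15, 12]) [ 593.  -128.4   78. ] 1612
top0 green ([430.1, 234.7], 105, [425, 229, 12, 12]) [ 548.6 -286.6   78. ] 1582
top0 yellow ([384.5, 240.6], 80, [380, 236, 10, 10]) [ 529.2 -148.4   78. ] 1575
top0 red ([407.2, 237.9], 91, [402, 233, 11, 11]) [ 538.1 -217.1   78. ] 1585
top0 blue ([403.5, 208.2], 13, [401, 207, 6, 3]) [ 629.4 -207.    78. ] 1590
top0 white ([403.9, 217.6], 108, [400, 211, 9, 14]) [ 600.3 -207.8   78. ] 1594
top0 M orange ([225.2, 233.0], 198, [218, 225, 17, 17]) [536.5 319.5 150. ]
top0 M red ([233.9, 175.8], 17, [230, 175, 8, 3]) [731.3 316.   54. ]
top0 M red ([220.6, 224.2], 37, [218, 220, 7, 13]) [578.4 351.9  54. ]
top0 M red ([239.8, 229.5], 190, [232, 222, 16, 16]) [562.5 292.6  54. ]
scene0 green ([263.5, 306.9], 169, [254, 299, 20, 16]) [ 601.4 -129.3   78. ] 1063
scene0 green ([193.3, 310.2], 136, [187, 304, 14, 13]) [ 546.6 -285.9   78. ] 1037
scene0 yellow ([246.9, 283.2], 93, [242, 278, 11, 11]) [ 524.3 -147.2   78. ] 1078
scene0 red ([220.8, 296.6], 118, [215, 291, 13, 13]) [ 536.1 -216.2   78. ] 1057
sc
[... 451 characters left out ...]
5]) [533.  319.9 150. ]
scene0 M red ([433.0, 240.8], 38, [430, 232, 7, 15]) [574.2 355.6  54. ]
scene0 M red ([409.9, 244.0], 228, [400, 236, 20, 17]) [559.9 293.   54. ]
scene0 M white ([369.2, 182.9], 128, [355, 175, 31, 19]) [319.5 288.9  54. ]
scene0 M white ([390.0, 175.4], 8, [388, 175, 5, 2]) [315.8 360.1  54. ]
scene0 M white ([442.9, 219.3], 74, [435, 206, 16, 27]) [520.9 418.9  54. ]
scene0 M white ([428.5, 239.1], 227, [422, 223, 19, 34]) [564.7 347.3  54. ]
scene0 M white ([402.7, 236.1], 30, [397, 234, 15, 7]) [529.5 287.7  54. ]
scene0 M white ([407.9, 250.3], 41, [399, 242, 22, 13]) [575.8 278.2  54. ]
scene0 M white ([463.3, 256.7], 31, [460, 252, 8, 11]) [648.8 402.8  54. ]
```

View pics/scene0p.png

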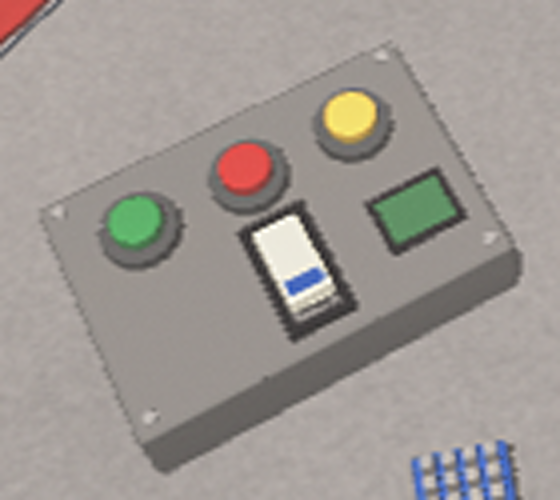

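View pics/scene0m.png

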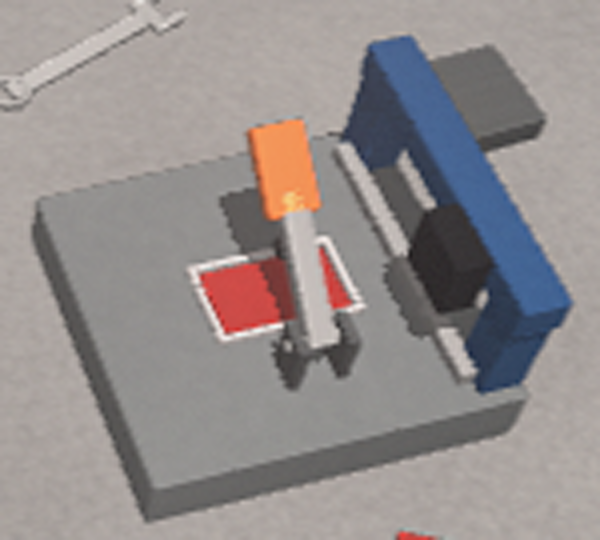

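View pics/top0m.png

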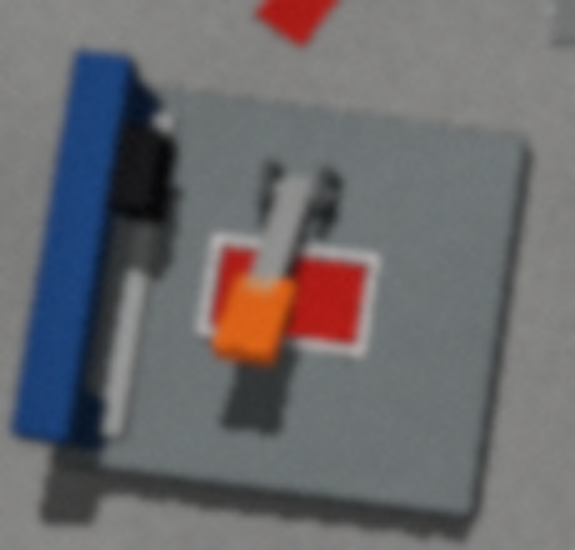

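```bash
python3 - <<'E'
from h import *
t,s=load("top0.npz"),load("scene0.npz")
pr={"green":((430.1,234.7),(193.3,310.2)),"yellow":((384.5,240.6),(246.9,283.2)),"red":((407.2,237.9),(220.8,296.6)),"mark":((403.5,208.2),(235.3,324.9)),"orange":((225.2,233.0),(420.3,211.2))}
P={}
for k,(a,b) in pr.items():
    P[k]=tri(t,a,s,b); print(k,P[k].round(1))
d=P["yellow"]-P["green"]; yaw=np.arctan2(d[1],d[0])-np.pi/2
print("yaw",yaw,np.linalg.norm(d))
m=(P["yellow"]+P["green"]+P["red"])/3
for n,o in(("rocker",(70,0)),("mark",(91,0))):
    print(n,m[:2]+[np.cos(yaw)*o[0],np.sin(yaw)*o[0]])
E
```

```text
green [ 548.2 -285.8   80.8]
yellow [ 528.2 -147.5   84.6]
red [ 537.7 -216.4   80.9]
mark [ 626.8 -204.4   90.7]
orange [535.6 318.3 153.8]
yaw 0.14306217053177583 139.79067241526576
rocker [ 607.31891486 -206.56326963]
mark [ 628.1043799  -203.56920164]
```

```bash
python3 - <<'E'
from h import *
t,s=load("top0.npz"),load("scene0.npz")
P=lambda c,L,o,k,z:np.array([ray(c,o[0]+u/k,o[1]+v/k,z)[:2] for u,v in L])
ot=(175,170); os_=(350,170)
nt=P(t,[(213,235),(380,257),(363,355),(197,333)],ot,5,56)
print("nest top",nt.round(1).tolist(),nt.mean(0).round(1))
ns=P(s,[(328,236),(366,305),(222,341),(188,268)],os_,4,56); print("nest scene",ns.round(1).tolist(),ns.mean(0).round(1))
bt=P(t,[(525,140),(473,513)],ot,5,50); print(bt.round(1).tolist())
bs=P(s,[(152,490),(38,205),(527,395)],os_,4,50); print(bs.round(1).tolist())
def yaw(a,b): d=a-b; return np.arctan2(d[1],d[0])
y1,y2=yaw(bt[0],bt[1]),yaw(bs[0],bs[1]); print("yaws",y1,y2, yaw(nt[0],nt[3]),yaw(nt[0],nt[1])-np.pi/2,yaw(ns[0],ns[3])-np.pi/2)
for y in(y1,y2,-.13):
  R=np.array([[np.cos(y),-np.sin(y)],[np.sin(y),np.cos(y)]])
  for b in(bt.mean(0),bs[:2].mean(0)):
    o=b-R@[0,-130]; print(y,"origin",o,"hinge",o+R@[60,0],"paddle-orig in frame",R.T@(np.array([535.6,318.3])-o),"nest",R.T@(nt.mean(0)-o))
E
```

```text
nest top [[600.3, 361.5], [587.7, 258.7], [526.8, 267.4], [539.4, 369.1]] [563.6 314.2]
nest scene [[539.9, 372.3], [599.3, 366.3], [588.3, 263.8], [527.4, 271.0]] [563.7 318.4]
[[663.3, 171.6], [431.3, 198.7]]
[[666.8, 172.5], [436.1, 202.5], [696.8, 428.8]]
yaws -0.11598769642132034 -0.1295399502880087 -0.12404393610760331 -0.12241888995620998 -0.122060420234811
-0.11598769642132034 origin [562.35072208 314.28651949] hinge [621.94757997 307.3428512 ] paddle-orig in frame [-27.03545433   0.89071146] nest [1.22543478 0.04002834]
-0.11598769642132034 origin [566.52692222 316.651313  ] hinge [626.12378011 309.70764471] paddle-orig in frame [-30.90992207  -1.9414954 ] nest [-2.64903296 -2.79217852]
-0.1295399502880087 origin [564.09924241 314.07077955] hinge [623.59652803 306.32010188] paddle-orig in frame [-28.8067815    0.51231159] nest [-0.53695928  0.0446936 ]
-0.1295399502880087 origin [568.27544255 316.43557306] hinge [627.77272817 308.68489539] paddle-orig in frame [-32.64251184  -2.37214135] nest [-4.37268962 -2.83975933]
-0.13 origin [564.158546   314.06304023] hinge [623.65225963 306.28499168] paddle-orig in frame [-28.8668206    0.49904522] nest [-0.59678625  0.04443281]
-0.13 origin [568.33474614 316.42783374] hinge [627.82845977 308.64978519] paddle-orig in frame [-32.70122354  -2.38717203] nest [-4.43118919 -2.84178444]
```

Both views agree on the panel: yaw 0.143, blue mark at about (628, -204). They also agree on the machine: yaw about -0.123, hinge about (624, 308), paddle raised about 0.6 rad. I'll shut the gripper and move above the rocker mark.

```bash
cat > rel.py <<'E'
import sys
from h import *
from bench import robot
from scipy.spatial.transform import Rotation as Ro
s=robot.state(); q=s["ee_rot"]; R=Ro.from_quat([q[1],q[2],q[3],q[0]]).as_matrix(); p=np.array(s["tool_pos"])
print("t",s["time"],"tcp",p.round(1),"F",np.round(s["ft_force"],1),"open",round(s["opening"],1),"xdir deg",round(float(np.degrees(np.arctan2(R[1,0],R[0,0]))),1),"z",R[:,2].round(3))
if len(sys.argv)>3: print("tool-frame units to go",(R.T@(np.array(list(map(float,sys.argv[1:4])))-p)/20).round(2))
E
python3 -m creep '{"translation":[[-0.42,-0.98,0],[-0.42,-0.98,0],[-0.42,-0.98,0],[-0.42,-0.98,0],[-0.42,-0.98,0],[-0.42,-0.98,0],[-0.42,-0.98,0],[-0.42,-0.98,0],[-0.42,-0.98,0],[-0.42,-0.98,0]],"rot":[[0,0,0],[0,0,0],[0,0,0],[0,0,0],[0,0,0],[0,0,0],[0,0,0],[0,0,0],[0,0,0],[0,0,0]]}' 1 40; python3 rel.py 628 -204 120
```

```text
time: 1.35
tool_pos: [415.5, -426.7, 244.8]
ee_rot: [-0.001, 0.837, -0.547, -0.0]
ft_force: [0.5, -0.1, -0.2]
opening: 0.0
t 1.35 tcp [ 415.5 -426.7  244.8] F [ 0.5 -0.1 -0.2] open 0.0 xdir deg -66.4 z [ 0.001  0.003 -1.   ]
tool-frame units to go [ -5.93 -14.19   6.28]
```

```bash

python3 -m creep '{"translation":[[-0.41,-0.98,0.1],[-0.41,-0.98,0.1],[-0.41,-0.98,0.1],[-0.41,-0.98,0.1],[-0.41,-0.98,0.1],[-0.41,-0.98,0.1],[-0.41,-0.98,0.1],[-0.41,-0.98,0.1],[-0.41,-0.98,0.1],[-0.41,-0.98,0.1]],"rot":[[0,0,0],[0,0,0],[0,0,0],[0,0,0],[0,0,0],[0,0,0],[0,0,0],[0,0,0],[0,0,0],[0,0,0]]}'; python3 rel.py 628 -204 120
```

```text
time: 2.6
tool_pos: [572.2, -252.5, 227.5]
ee_rot: [-0.002, 0.84, -0.542, 0.002]
ft_force: [-0.7, -0.2, -0.1]
opening: -0.1
t 2.6 tcp [ 572.2 -252.5  227.5] F [-0.7 -0.2 -0.1] open -0.1 xdir deg -65.7 z [ 0.004  0.001 -1.   ]
tool-frame units to go [-1.06 -3.52  5.39]
```

```bash

python3 -m creep '{"translation":[[-0.4,-0.8,0.6],[-0.3,-0.7,0.6],[-0.2,-0.6,0.6],[0,0,0],[0,0,0]],"rot":[[0,0,0],[0,0,0.6],[0,0,0.6],[0,0,0.5],[0,0,0]]}'; python3 rel.py 628 -204 120
python3 - <<'E'
from bench import robot
import cv2
for n in("wrist","scene"):
    c=robot.camera(n); f=c["frame"][:,:,::-1]
    if n=="scene": f=cv2.resize(f[200:400,100:350],None,fx=3,fy=3)
    cv2.imwrite(f"pics/{n}1.png",f)
E
```

```text
time: 3.22
tool_pos: [606.3, -210.2, 187.5]
ee_rot: [-0.002, 0.764, -0.645, -0.0]
ft_force: [-1.4, 0.2, 0.1]
opening: 0.1
t 3.225 tcp [ 606.3 -210.2  187.5] F [-1.4  0.2  0.1] open 0.1 xdir deg -80.3 z [ 0.002  0.003 -1.   ]
tool-frame units to go [-0.11 -1.11  3.38]
```

View pics/wrist1.png

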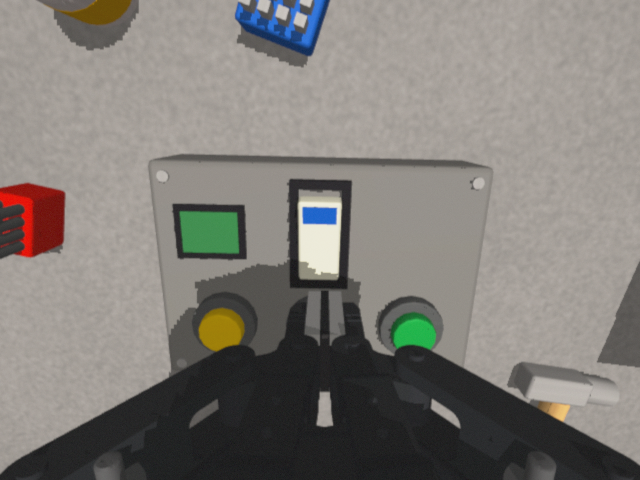

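```bash

python3 -m creep '{"translation":[[0,-0.55,0.8],[-0.1,-0.55,0.8],[0,0,0.8],[0,0,0.6],[0,0,0]],"rot":[[0,0,0],[0,0,0.15],[0,0,0],[0,0,0],[0,0,0]]}'; python3 rel.py 629 -203.5 98
python3 - <<'E'
from bench import robot
import cv2,numpy as np
for n in("wrist","scene"):
    c=robot.camera(n); f=c["frame"][:,:,::-1]
    if n=="scene": f=cv2.resize(f[200:400,100:350],None,fx=3,fy=3)
    else: np.savez("wrist2.npz",**{k:c[k] for k in["frame","depth","intrinsics","R","t"]})
    cv2.imwrite(f"pics/{n}2.png",f)
E
```

```text
time: 3.95
tool_pos: [628.1, -204.9, 122.2]
ee_rot: [-0.002, 0.757, -0.653, -0.001]
ft_force: [-0.4, -0.3, 0.0]
opening: 0.3
t 3.95 tcp [ 628.1 -204.9  122.2] F [-0.4 -0.3  0. ] open 0.3 xdir deg -81.5 z [ 0.001  0.004 -1.   ]
tool-frame units to go [-0.06 -0.05  1.21]
```

View pics/wrist2.png

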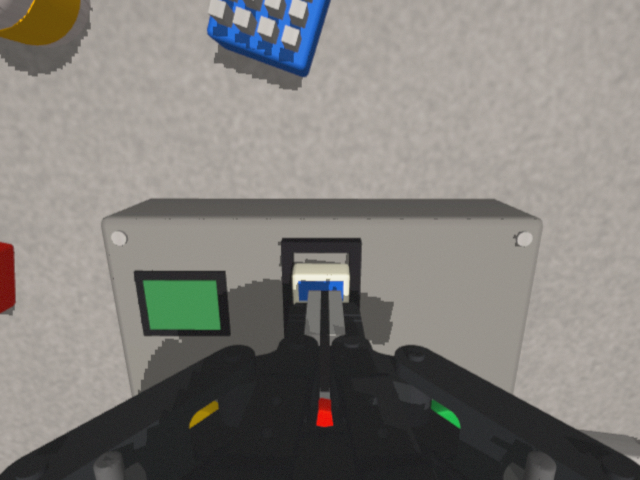

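View pics/scene2.png

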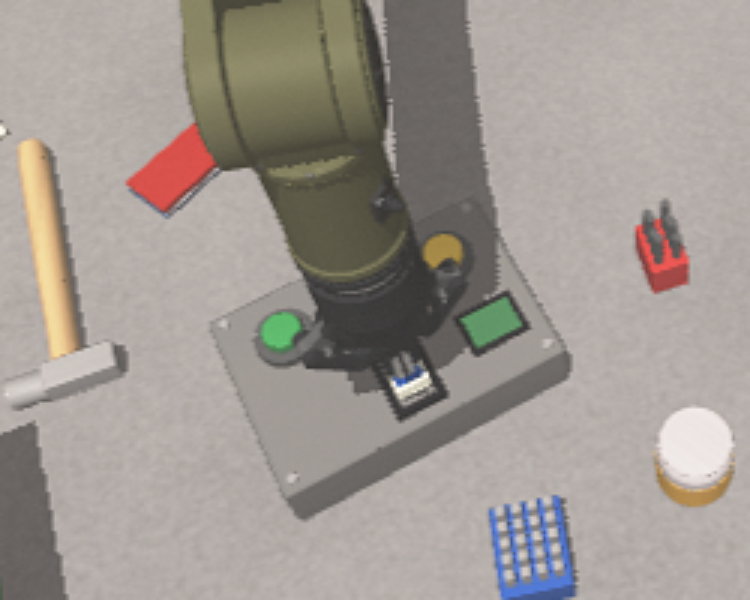

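```bash
python3 - <<'E'
from h import *
c=load("wrist2.npz")
for n in(628,-204,80),(548,-286,78),(538,-217,78): print(n,proj(c,n).round())
for b in blobs(c,"blue",(200,100,450,400),60): print(b,ray(c,*b[0],84).round(1))
E
```

```text
(628, -204, 80) [323. 282.]
(548, -286, 78) [443. 426.]
(538, -217, 78) [322. 425.]
([318.4, 287.2], 495, [298, 281, 45, 19]) [ 626.4 -202.    84. ]
```

The wrist view shows the shut fingertips at (325,300) right over the blue mark at (321,288), in line with the rocker. I'll press in stages.

```bash

python3 -m creep '{"translation":[[-0.05,-0.15,0.6],[0,0,0.5],[0,0,0.2],[0,0,0.2],[0,0,0.2]],"rot":[[0,0,0],[0,0,0],[0,0,0],[0,0,0],[0,0,0]]}'; python3 rel.py 631 -203.5 88
```

```text
time: 4.68
tool_pos: [635.3, -204.0, 91.5]
ee_rot: [-0.004, 0.757, -0.653, 0.004]
ft_force: [1.0, 0.6, 3.3]
opening: -0.2
t 4.675 tcp [ 635.3 -204.    91.5] F [1.  0.6 3.3] open -0.2 xdir deg -81.5 z [ 0.011  0.001 -1.   ]
tool-frame units to go [-0.05  0.21  0.17]
```

```bash

python3 -m creep '{"translation":[[0,0.3,0],[0,0.1,0.2],[0,0,0.2]],"rot":[[0,0,0],[0,0,0],[0,0,0]]}'; python3 rel.py 630 -203.5 86
python3 - <<'E'
from bench import robot
import cv2,numpy as np
for n in("scene",):
    c=robot.camera(n); f=c["frame"][:,:,::-1]
    f=cv2.resize(f[270:360,160:300],None,fx=5,fy=5,interpolation=cv2.INTER_CUBIC)
    cv2.imwrite(f"pics/{n}3.png",f)
E
```

```text
time: 5.05
tool_pos: [629.9, -204.7, 90.3]
ee_rot: [-0.006, 0.758, -0.653, 0.007]
ft_force: [-9.8, 3.4, 25.8]
opening: 0.0
t 5.05 tcp [ 629.9 -204.7   90.3] F [-9.8  3.4 25.8] open 0.0 xdir deg -81.5 z [ 0.018 -0.001 -1.   ]
tool-frame units to go [-0.06 -0.01  0.21]
```

View pics/scene3.png

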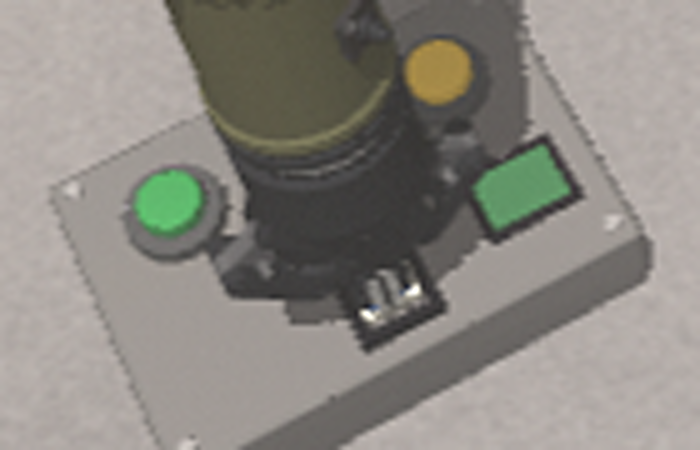

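25.8 N at tip height 76 mm means the rocker is at its stop. I'll lift off and check.

```bash

python3 -m creep '{"translation":[[0,0,-0.4],[0,0,-0.9],[0,0.2,-1],[0,1,-1],[0,1,-0.6],[0,1,0]],"rot":[[0,0,0],[0,0,0],[0,0,0],[0,0,0],[0,0,0],[0,0,0]]}'; python3 rel.py 532.7 319.3 190
python3 - <<'E'
from bench import robot
import cv2,numpy as np
from h import *
c=robot.camera("wrist"); np.savez("wrist4.npz",**{k:c[k] for k in["frame","depth","intrinsics","R","t"]}); cv2.imwrite("pics/wrist4.png",c["frame"][:,:,::-1])
for b in blobs(c,"blue",(200,100,450,400),60): print(b,ray(c,*b[0],75).round(1))
for n in(628,-204,75),(607,-207,80): print(proj(c,n))
E
```

```text
time: 5.85
tool_pos: [561.5, -215.0, 172.9]
ee_rot: [-0.004, 0.758, -0.653, 0.006]
ft_force: [0.3, -0.2, -0.1]
opening: 0.3
t 5.85 tcp [ 561.5 -215.   172.9] F [ 0.3 -0.2 -0.1] open 0.3 xdir deg -81.5 z [ 0.015 -0.001 -1.   ]
tool-frame units to go [-26.63  -2.54  -0.92]
([320.2, 140.6], 729, [302, 131, 37, 20]) [ 628.1 -202.7   75. ]
[322.35851163 141.13899762]
[322.13636035 178.00128299]
```

View pics/wrist4.png

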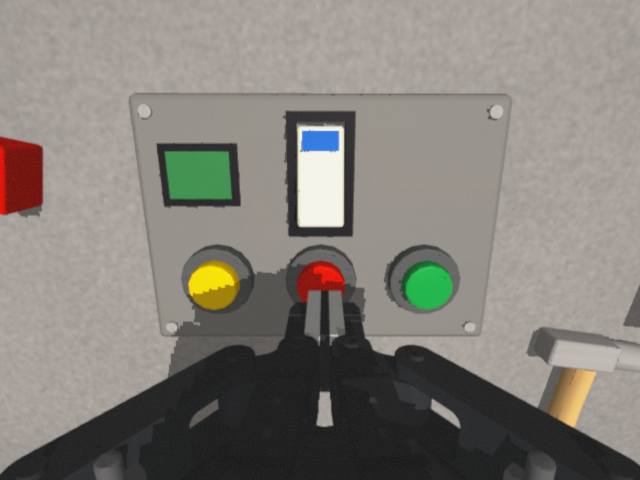

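The blue mark at (320,141) now sits where a height of 75 mm predicts (322,141), and the rocker's end face no longer shows. I'll confirm with depth.

```bash
python3 - <<'E'
from h import *
c=load("wrist4.npz"); Ki=np.linalg.inv(c["intrinsics"])
for v in range(126,228,10):
    d=np.median(c["depth"][v-1:v+2,315:328]); X=c["R"].T@(Ki@[321,v,1]*d-c["t"]); print(v,X.round(1))
E
python3 -m creep '{"translation":[[-1,-0.1,-0.5],[-1,-0.1,-0.5],[-1,-0.1,-0.5],[-1,-0.1,-0.3],[-1,-0.1,-0.3],[-1,-0.1,0],[-1,-0.1,0],[-1,-0.1,0],[-1,-0.1,0],[-1,-0.1,0]],"rot":[[0,0,0],[0,0,0],[0,0,0],[0,0,0],[0,0,0],[0,0,0],[0,0,0],[0,0,0],[0,0,0],[0,0,0]]}'; python3 rel.py 532.7 319.3 190
```

```text
126 [ 636.6 -201.8   61.8]
136 [ 630.8 -202.8   76. ]
146 [ 625.2 -203.6   77.7]
156 [ 619.5 -204.5   78.3]
166 [ 613.9 -205.3   79.8]
176 [ 608.2 -206.1   81.1]
186 [ 602.5 -207.    82.5]
196 [ 596.8 -207.8   83.6]
206 [ 591.  -208.7   84.9]
216 [ 585.3 -209.6   86.2]
226 [ 579.3 -210.4   86.6]
time: 7.15
tool_pos: [548.1, 1.5, 217.3]
ee_rot: [-0.004, 0.758, -0.652, 0.005]
ft_force: [0.1, 1.0, -0.1]
opening: 0.2
t 7.15 tcp [548.1   1.5 217.3] F [ 0.1  1.  -0.1] open 0.2 xdir deg -81.4 z [ 0.012 -0.001 -1.   ]
tool-frame units to go [-15.83  -1.6    1.34]
```

The rocker face slopes -0.22, so it's fully on. On to the clamp paddle.

```bash
python3 -m creep '{"translation":[[-1,-0.1,0],[-1,-0.1,0],[-1,-0.1,0],[-1,-0.1,0],[-1,-0.1,0],[-1,-0.1,0],[-1,-0.1,0],[-1,-0.1,0],[-1,-0.1,0],[-1,-0.1,0]],"rot":[[0,0,0],[0,0,0],[0,0,0],[0,0,0],[0,0,0],[0,0,0],[0,0,0],[0,0,0],[0,0,0],[0,0,0]]}'; 
python3 -m creep '{"translation":[[-1,-0.1,0],[-1,-0.1,0],[0,0,0],[0,0,0],[0,0,0],[0,0,0]],"rot":[[0,0,0],[0,0,0],[0,0,0.7],[0,0,0.6],[0,0,0.5],[0,0,0]]}'; python3 rel.py 532.7 319.3 190
python3 - <<'E'
from bench import robot
import cv2,numpy as np
from h import *
for n in("wrist","scene"):
    c=robot.camera(n); np.savez(f"{n}5.npz",**{k:c[k] for k in["frame","depth","intrinsics","R","t"]}); f=c["frame"][:,:,::-1]
    if n=="scene": f=cv2.resize(f[150:310,340:540],None,fx=3.5,fy=3.5)
    cv2.imwrite(f"pics/{n}5.png",f)
E
```

```text
time: 8.4
tool_pos: [531.4, 216.1, 212.3]
ee_rot: [-0.0, 0.759, -0.651, 0.002]
ft_force: [0.4, -0.6, 0.6]
opening: 0.2
time: 9.15
tool_pos: [523.8, 264.0, 209.1]
ee_rot: [-0.002, -0.663, 0.748, 0.0]
ft_force: [-0.1, 0.1, 0.1]
opening: 0.1
t 9.15 tcp [523.8 264.  209.1] F [-0.1  0.1  0.1] open 0.1 xdir deg -96.9 z [-0.003 -0.002 -1.   ]
tool-frame units to go [-2.8  -0.11  0.95]
```

View pics/wrist5.png

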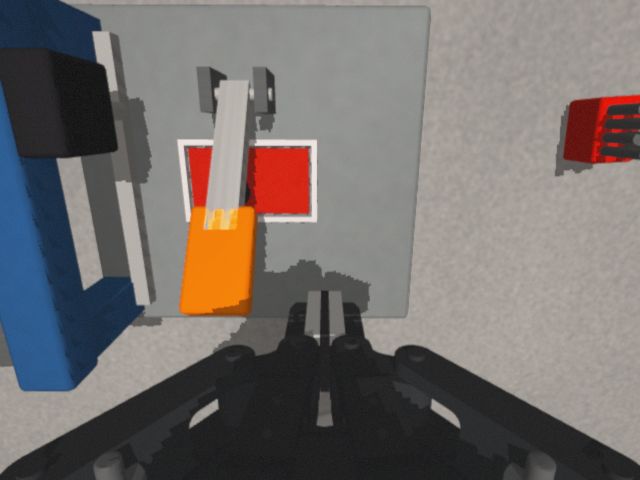

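View pics/scene5.png

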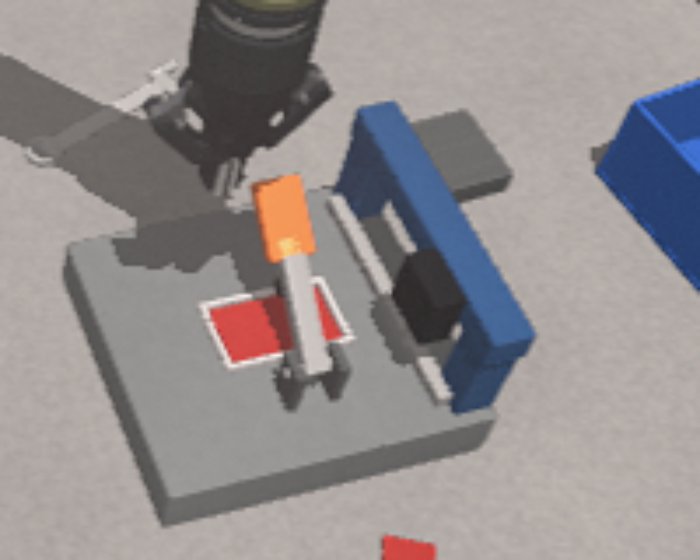

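The wrist view shows the paddle at (219,260) and the lever running up to the hinge brackets at (235,90), in line with the tool. I'll measure with depth.

```bash
python3 - <<'E'
from h import *
c=load("wrist5.npz"); Ki=np.linalg.inv(c["intrinsics"])
def X(u,v): 
    d=np.median(c["depth"][v-1:v+2,u-1:u+2]); return (c["R"].T@(Ki@[u,v,1]*d-c["t"])).round(1)
for p in [(230,212),(219,235),(219,260),(218,285),(215,302),(188,290),(246,290),(206,90),(263,90),(235,100),(215,90)]: print(p,X(*p))
# hinge estimate
print(proj(c,(624,308,82)))
E
```

```text
(230, 212) [558.8 312.1 138.5]
(219, 235) [548.5 318.2 146.3]
(219, 260) [537.3 318.1 155.1]
(218, 285) [526.5 318.8 162.9]
(215, 302) [519.4 320.5 167.6]
(188, 290) [526.  334.3 163.8]
(246, 290) [522.3 304.8 163.5]
(206, 90) [627.2 324.8  92.8]
(263, 90) [623.  289.9  92.9]
(235, 100) [619.2 307.7  95. ]
(215, 90) [627.2 320.9  86.8]
[237.71621225  93.43991961]
```

```bash
python3 -m creep '{"translation":[[-0.9,0,0],[-0.9,0,0],[-0.8,0,0.3],[0,0,0.3],[0,0,0]],"rot":[[0,0,0],[0,0,0],[0,0,0],[0,0,0],[0,0,0]]}'; python3 rel.py 533 319 103
```

```text
time: 9.88
tool_pos: [529.8, 320.8, 195.5]
ee_rot: [-0.002, -0.665, 0.747, 0.001]
ft_force: [-0.4, -0.6, -0.3]
opening: -0.0
t 9.875 tcp [529.8 320.8 195.5] F [-0.4 -0.6 -0.3] open -0.0 xdir deg -96.7 z [-0.004 -0.001 -1.   ]
tool-frame units to go [ 0.07 -0.19  4.63]
```

```bash
python3 -m creep '{"translation":[[0,-0.2,0.4],[0,0,0.5],[0,0,0.5],[0,0,0.5],[0,0,0.5],[0,0,0.5]],"rot":[[0,0,0],[0,0,0],[0,0,0],[0,0,0],[0,0,0],[0,0,0]]}'; python3 rel.py 533 319 103
```

```text
time: 10.62
tool_pos: [534.9, 318.8, 134.8]
ee_rot: [-0.001, -0.664, 0.748, 0.0]
ft_force: [-1.0, -0.1, 2.1]
opening: 0.1
t 10.625 tcp [534.9 318.8 134.8] F [-1.  -0.1  2.1] open 0.1 xdir deg -96.8 z [-0.002 -0.001 -1.   ]
tool-frame units to go [-0.    0.09  1.59]
```

2.1 N is the expected hinge load. I'll keep pushing down.

```bash
python3 -m creep '{"translation":[[0,0.1,0.5],[0,0,0.4],[0,0,0.3],[0,0,0.2]],"rot":[[0,0,0],[0,0,0],[0,0,0],[0,0,0]]}'; python3 rel.py 533 319 103
```

```text
time: 11.12
tool_pos: [531.4, 319.2, 104.0]
ee_rot: [-0.002, -0.664, 0.748, 0.001]
ft_force: [-0.9, 0.3, 1.3]
opening: 0.1
t 11.125 tcp [531.4 319.2 104. ] F [-0.9  0.3  1.3] open 0.1 xdir deg -96.8 z [-0.004 -0.001 -1.   ]
tool-frame units to go [-0.   -0.08  0.05]
```

```bash
python3 -m creep '{"translation":[[0,-0.05,0.12],[0,0,0.12],[0,0,0.12]],"rot":[[0,0,0],[0,0,0],[0,0,0]]}'; python3 rel.py 533 319 103
```

```text
time: 11.5
tool_pos: [531.4, 319.3, 102.9]
ee_rot: [-0.003, -0.664, 0.747, 0.0]
ft_force: [-5.3, -2.7, 14.6]
opening: 0.0
t 11.5 tcp [531.4 319.3 102.9] F [-5.3 -2.7 14.6] open 0.0 xdir deg -96.7 z [-0.005 -0.004 -1.   ]
tool-frame units to go [ 0.01 -0.08 -0.  ]
```

```bash
python3 -m creep '{"translation":[[0,0,0.15],[0,0,0.1],[0,0,-0.3],[0,0,-0.9],[0,0,-1],[0,0,-1],[0.8,0,-1],[1,0,-0.5],[1,0,0]],"rot":[[0,0,0],[0,0,0],[0,0,0],[0,0,0],[0,0,0],[0,0,0],[0,0,0],[0,0,0],[0,0,0]]}'; python3 rel.py 548.2 -286 120
python3 - <<'E'
from bench import robot
import cv2,numpy as np
from h import *
for n in("wrist","scene"):
    c=robot.camera(n); np.savez(f"{n}6.npz",**{k:c[k] for k in["frame","depth","intrinsics","R","t"]}); f=c["frame"][:,:,::-1]
    if n=="scene": f=cv2.resize(f[150:310,340:540],None,fx=3.5,fy=3.5)
    cv2.imwrite(f"pics/{n}6.png",f)
E
```

```text
time: 12.62
tool_pos: [526.8, 265.8, 207.6]
ee_rot: [0.0, -0.665, 0.746, -0.002]
ft_force: [0.5, -0.0, -0.1]
opening: -0.2
t 12.625 tcp [526.8 265.8 207.6] F [ 0.5 -0.  -0.1] open -0.2 xdir deg -96.6 z [ 0.003 -0.002 -1.   ]
tool-frame units to go [27.28 -4.21  4.44]
```

View pics/wrist6.png

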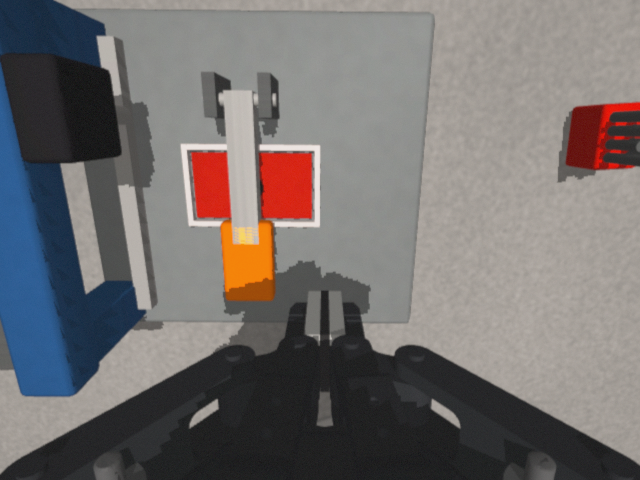

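The lever now looks foreshortened flat, with the paddle at (248,262) and the nameplate still square in its nest. I'll check level by depth, then head for the green button.

```bash
python3 - <<'E'
from h import *
c=load("wrist6.npz"); Ki=np.linalg.inv(c["intrinsics"])
def X(u,v): 
    d=np.median(c["depth"][v-1:v+2,u-1:u+2]); return (c["R"].T@(Ki@[u,v,1]*d-c["t"])).round(1)
for p in [(248,248),(248,260),(248,275),(248,292),(232,275),(266,275)]: print(p,X(*p))
E
python3 -m creep '{"translation":[[1,-0.15,0],[1,-0.15,0],[1,-0.15,0],[1,-0.15,0],[1,-0.15,0],[1,-0.15,0],[1,-0.15,0],[1,-0.15,0],[1,-0.15,0],[1,-0.15,0]],"rot":[[0,0,0],[0,0,0],[0,0,0],[0,0,0],[0,0,0],[0,0,0],[0,0,0],[0,0,0],[0,0,0],[0,0,0]]}'; python3 rel.py 548.2 -286 120
```

```text
(248, 248) [526.2 319.4  90.6]
(248, 260) [517.2 321.   90.2]
(248, 275) [505.9 323.1  90. ]
(248, 292) [493.  325.2  90.5]
(232, 275) [507.2 334.4  90.1]
(266, 275) [504.6 310.1  90.5]
time: 13.98
tool_pos: [535.6, 68.7, 212.5]
ee_rot: [0.004, -0.669, 0.743, -0.001]
ft_force: [0.2, 1.0, 0.0]
opening: 0.1
t 13.975 tcp [535.6  68.7 212.5] F [0.2 1.  0. ] open 0.1 xdir deg -96.0 z [ 0.007  0.004 -1.   ]
tool-frame units to go [17.59 -2.46  4.56]
```

The paddle is level, top at about 90 mm (±0.3), so the clamp is home.

```bash
python3 -m creep '{"translation":[[1,-0.14,0],[1,-0.14,0],[1,-0.14,0],[1,-0.14,0],[1,-0.14,0],[1,-0.14,0],[1,-0.14,0],[1,-0.14,0],[1,-0.14,0],[1,-0.14,0]],"rot":[[0,0,0],[0,0,0],[0,0,0],[0,0,0],[0,0,0],[0,0,0],[0,0,0],[0,0,0],[0,0,0],[0,0,0]]}';  python3 -m creep '{"translation":[[1,-0.14,0],[1,-0.14,0],[1,-0.14,0],[1,-0.14,0],[1,-0.1,0.2],[0.8,0,0.5],[0,0,0.5],[0,0,0]],"rot":[[0,0,0],[0,0,0],[0,0,0],[0,0,0],[0,0,0],[0,0,0],[0,0,0],[0,0,0]]}'; python3 rel.py 548.2 -286 120
```

```text
time: 15.22
tool_pos: [548.1, -130.9, 215.6]
ee_rot: [0.007, -0.673, 0.74, -0.001]
ft_force: [0.1, 0.3, 0.4]
opening: -0.0
time: 16.23
tool_pos: [549.8, -257.4, 187.5]
ee_rot: [0.007, -0.672, 0.741, -0.0]
ft_force: [-0.8, 0.2, 0.4]
opening: -0.4
t 16.225 tcp [ 549.8 -257.4  187.5] F [-0.8  0.2  0.4] open -0.4 xdir deg -95.6 z [ 0.01   0.009 -1.   ]
tool-frame units to go [ 1.46 -0.03  3.36]
```

```bash
python3 -m creep '{"translation":[[0.8,0,0.6],[0.6,0,0.7],[0,0,0.8],[0,0,0.7],[0,0,0]],"rot":[[0,0,0],[0,0,0],[0,0,0],[0,0,0],[0,0,0]]}'; python3 rel.py 548.2 -286 104
python3 - <<'E'
from bench import robot
import cv2,numpy as np
from h import *
for n in("wrist","scene"):
    c=robot.camera(n); f=c["frame"][:,:,::-1]
    if n=="scene": f=cv2.resize(f[250:370,140:300],None,fx=4.5,fy=4.5)
    cv2.imwrite(f"pics/{n}7.png",f)
E
```

```text
time: 16.85
tool_pos: [547.4, -284.6, 126.3]
ee_rot: [0.007, -0.673, 0.74, 0.001]
ft_force: [0.3, 0.6, -0.0]
opening: -0.2
t 16.85 tcp [ 547.4 -284.6  126.3] F [ 0.3  0.6 -0. ] open -0.2 xdir deg -95.4 z [ 0.009  0.01  -1.   ]
tool-frame units to go [ 0.08 -0.04  1.11]
```

View pics/wrist7.png

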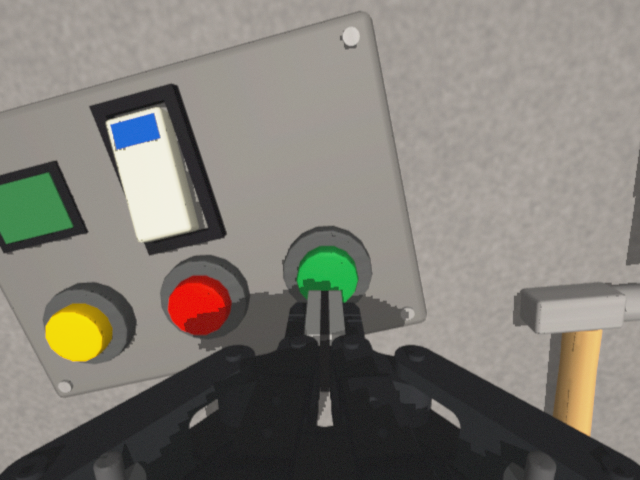

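View pics/scene7.png

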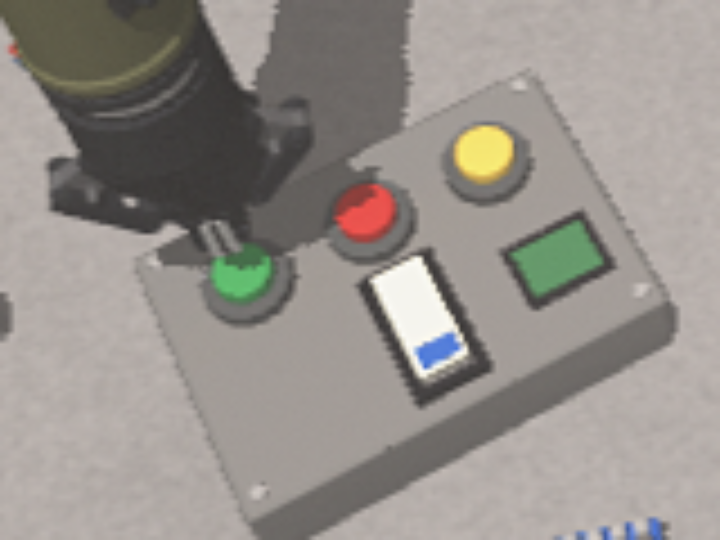

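The wrist view shows the tips at (325,310), centred in line with the green cap (327,280). The red (200,305) and yellow (78,333) buttons are well clear. Pressing green.

```bash
python3 -m creep '{"translation":[[0.06,-0.04,0.6],[0,0,0.6],[0,0,0.2],[0,0,0.2]],"rot":[[0,0,0],[0,0,0],[0,0,0],[0,0,0]]}'; python3 rel.py 548.2 -286 86
```

```text
time: 17.45
tool_pos: [550.7, -286.0, 95.5]
ee_rot: [0.008, -0.673, 0.739, -0.002]
ft_force: [1.0, 0.4, 1.9]
opening: 0.0
t 17.45 tcp [ 550.7 -286.    95.5] F [1.  0.4 1.9] open 0.0 xdir deg -95.4 z [ 0.014  0.008 -1.   ]
tool-frame units to go [0.02 0.13 0.47]
```

```bash
python3 -m creep '{"translation":[[0,0.12,0.15],[0,0,0.2],[0,0,0.2]],"rot":[[0,0,0],[0,0,0],[0,0,0]]}'; python3 rel.py 548.2 -286 86;  python3 -m creep '{"translation":[[0,0,0.15],[0,0,0.15]],"rot":[[0,0,0],[0,0,0]]}'; python3 rel.py 548.2 -286 86
```

```text
time: 17.82
tool_pos: [549.7, -286.0, 89.6]
ee_rot: [0.008, -0.673, 0.739, -0.003]
ft_force: [-11.5, 4.6, 32.1]
opening: -0.2
t 17.825 tcp [ 549.7 -286.    89.6] F [-11.5   4.6  32.1] open -0.2 xdir deg -95.4 z [ 0.017  0.006 -1.   ]
tool-frame units to go [0.01 0.08 0.18]
time: 18.08
tool_pos: [549.7, -285.9, 89.9]
ee_rot: [0.008, -0.673, 0.739, -0.004]
ft_force: [-5.8, 2.6, 16.4]
opening: -0.2
t 18.075 tcp [ 549.7 -285.9   89.9] F [-5.8  2.6 16.4] open -0.2 xdir deg -95.4 z [ 0.016  0.005 -1.   ]
tool-frame units to go [0.01 0.08 0.2 ]
```

Over 16 N and no further motion, but the tip reads 76 mm and a fully pressed cap should be near 72. I'll look before trusting it.

```bash
python3 - <<'E'
from bench import robot
import cv2,numpy as np
from h import *
for n in("wrist","scene"):
    c=robot.camera(n); f=c["frame"][:,:,::-1]
    if n=="scene": f=cv2.resize(f[280:340,160:240],None,fx=8,fy=8,interpolation=cv2.INTER_CUBIC)
    cv2.imwrite(f"pics/{n}8.png",f)
E
python3 rel.py
```

```text
t 18.175 tcp [ 549.6 -285.9   89.9] F [-5.6  3.2 16.3] open 0.0 xdir deg -95.4 z [ 0.016  0.005 -1.   ]
```

View pics/wrist8.png

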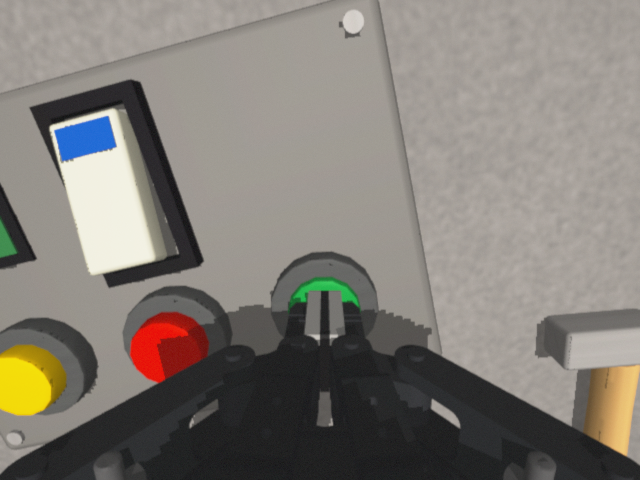

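View pics/scene8.png

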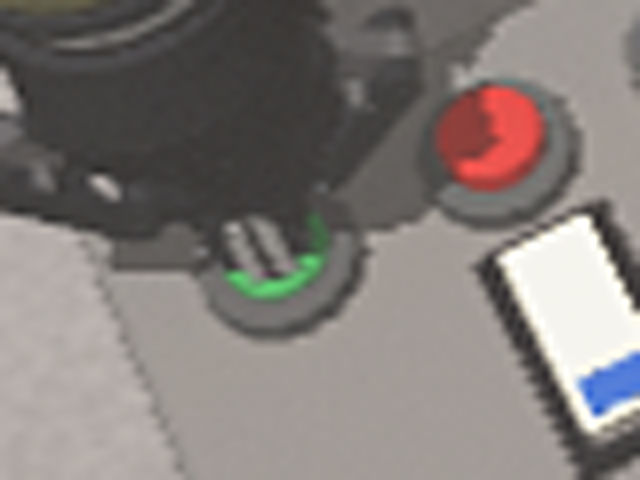

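While pressed, the wrist view shows the green cap flush and concentric with its ring at (325,295), with no side wall visible. Only the tips touch it, at 16 N against the 5 N needed. So it's fully in, and the 3–4 mm is a height offset in my reading. Releasing.

```bash
python3 -m creep '{"translation":[[0,0,-0.3],[0,0,-0.6],[0,0,-1],[0,0,-1],[0,0.6,-1],[0,1,-1],[0,1,-0.5],[0,1,0],[0,0,0]],"rot":[[0,0,0],[0,0,0],[0,0,0],[0,0,0],[0,0,0],[0,0,0],[0,0,0],[0,0,0],[0,0,0]]}'; python3 rel.py
python3 - <<'E'
from bench import robot
import cv2,numpy as np
from h import *
for n in("wrist","scene","top"):
    c=robot.camera(n); np.savez(f"{n}9.npz",**{k:c[k] for k in["frame","depth","intrinsics","R","t"]}); cv2.imwrite(f"pics/{n}9.png",c["frame"][:,:,::-1])
    if n=="wrist":
        Ki=np.linalg.inv(c["intrinsics"])
        for b in blobs(c,"green",(0,0,640,480),200)+blobs(c,"red",(0,0,640,480),200)+blobs(c,"yellow",(0,0,640,480),200):
            u,v=map(int,b[0]); d=np.median(c["depth"][v-2:v+3,u-2:u+3]); print(b,(c["R"].T@(Ki@[u,v,1]*d-c["t"])).round(1))
E
```

```text
time: 19.3
tool_pos: [472.5, -279.9, 201.2]
ee_rot: [0.007, -0.673, 0.74, -0.003]
ft_force: [0.8, -0.3, -0.8]
opening: -0.2
t 19.3 tcp [ 472.5 -279.9  201.2] F [ 0.8 -0.3 -0.8] open -0.2 xdir deg -95.4 z [ 0.013  0.005 -1.   ]
([83.5, 76.0], 3067, [46, 45, 75, 63]) [ 595.4 -128.6   64.3]
([323.1, 126.8], 1948, [299, 102, 49, 51]) [ 548.3 -285.4   83.3]
([221.3, 153.1], 1867, [197, 130, 50, 48]) [ 537.8 -217.3   83.4]
([421.8, 342.3], 384, [400, 331, 44, 27]) [ 343.2 -359.6   17.3]
([123.7, 178.2], 1868, [99, 156, 51, 46]) [ 527.8 -149.2   83.4]
```

View pics/wrist9.png

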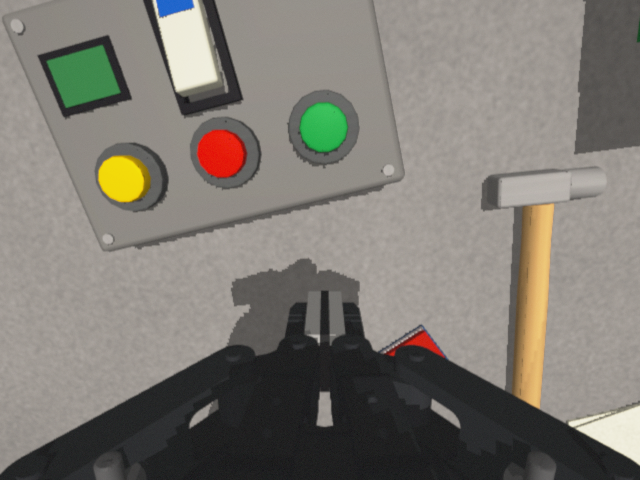

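View pics/scene9.png

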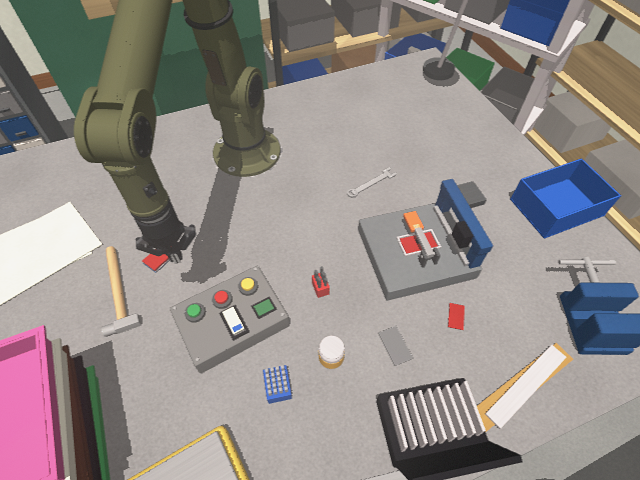

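The wrist depth puts all three caps at 83.4 mm. That agrees with contact at tip height 81.5 and a stop at 75.6–75.9, so the travel was the full 6 mm or so and green is back out level with the others. The bystanders are at the same pixels as at the start and the arm is clear, so I'll hand in.

```bash
python3 - <<'E'
from h import *
a,b=load("scene0.npz")["frame"],load("scene9.npz")["frame"]
A,B=load("scene0.npz"),load("scene9.npz")
for n,box in {"rack":(300,260,340,300),"blanks0":(140,235,185,275),"small":(440,295,475,335),"nest":(355,225,450,260)}.items(): print(n,[[x[0],x[1]] for x in blobs(A,"red",box)],[[x[0],x[1]] for x in blobs(B,"red",box)])
for n,(u0,v0,u1,v1) in {"wrench":(340,160,400,200),"hammer":(95,240,145,340),"stamp":(255,360,300,405),"tin":(315,330,350,370),"anvil":(462,180,490,210)}.items(): print(n,cv2.absdiff(a,b)[v0:v1,u0:u1].mean().round(2))
from bench import robot
print(robot.finish_job())
E
```

```text
rack [[[319.4, 284.7], 86]] [[[319.8, 284.8], 88]]
blanks0 [[[160.1, 254.4], 487]] [[[154.7, 260.4], 235]]
small [[[455.9, 316.1], 348]] [[[455.9, 316.1], 348]]
nest [[[433.0, 240.8], 38], [[409.9, 244.0], 228]] [[[430.6, 239.2], 90], [[409.4, 244.1], 212]]
wrench 7.75
hammer 9.05
stamp 7.12
tin 6.94
anvil 5.87
the job is handed in; nothing more can be done
None
```

The job is handed in. I pressed the rocker on, pushed the clamp lever home, then pressed and released the green button, in that order, in about 19.5 s. The hand-in reports no verdict.

- **Rocker:** the force rose to about 26 N at its stop. Depth readings then showed its face sloping -0.22 rad with the blue end down, so it is fully on.
- **Clamp:** it moved at about 2 N and stopped with 15 N on the paddle at a tip height of 89 mm. The paddle is now level, with its top at about 90 mm, and the nameplate sits squarely in its nest.
- **Green button:** the tips moved it about 6 mm to a firm stop. The force peaked at 32 N and it looked flush with its ring. After release it is back out at the same height as the red and yellow buttons, which I never touched.
- **Disagreement:** on the panel, readings came out 3 to 5 mm above the stated heights. The caps measured 83 mm instead of 78, and the tips stopped at 76 mm instead of about 72. I relied on the travel, force and flush look for the button.
- **Bystanders:** the punch rack and the small loose red plate have not moved, and the stamp block, tin, wrench, hammer and anvil show no visible change. At the last check the arm hid about half of the red blanks stack, so I could only see that the visible part looked undisturbed.

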